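# Set out the serving board, handle over the edge

## Robot

A 7-joint arm with a two-finger parallel gripper is mounted at the origin on a cart in front of the work surface, level with it; the furniture and walls round the work are solid. World frame = base frame: x ahead of the robot, y to its left, z up, the work surface at z = 0. Lengths are in m, angles in rad, forces in N, time in s.
With the tool pointing down it reaches from about 0.35 to 0.9 m from the base axis. Payload 8.1 kg.
Tool frame: the origin (TCP) lies midway between the tips of the shut fingers; the grasp point (between the pads) lies arm.tcp_to_grasp behind it (arm.tcp_to_grasp is the distance from the TCP to the grasp point, in m); z points along the fingers, y is the line along which they close (so a half turn about z gives the same grasp; the last joint's range is limited). The gripper opens to 92 mm and grips with 3 to 60 N. Pads are 19 mm wide; open, the fingers measure 130 mm over their backs; the gripper's body (75 mm by 190 mm) begins 47 mm behind the grasp point.
Start: joints at [-1.43, 0.434, 0.025, 1.573, -0.012, 1.134, -0.075], TCP at [0.151, 0.607, 0.227] pointing down, gripper open.
Joint ranges: [-2.62, 2.62], [-0.44, 2.09], [-1.27, 1.32], [0.08, 2.57], [-1.32, 4.46], [0.12, 2], [-2.74, 2.74]. Speed limits (rad/s): [2.22, 2.22, 3.01, 3.01, 3.14, 3.14, 3.14].

## Interface

Orientations are given as a rotation vector (axis times angle).
In Python, from cell import observe, get_image, arm gives the robot as it stands. The module is installed in compiled form; this text tells all that it offers.
- The arm moves only by the tool drive_tool, never from a script. Its argument "steps" is a list of rows, each a list of 5 numbers: the closure, from 0 (fully open) to 1 (shut), then the shift along the world's x, y, z in mm, then the turn about the world's z in rad. In form: [[hand, x, y, z, roll], ...]. A call has 1 to 20 rows; each row shifts and turns the commanded pose from where the row before left it; what a row does not reach is not made up. A row lasts 1/12 s, in which the tool goes at most 41.7 mm and 7.16 degrees, less where a joint would pass 70% of its speed; a pose out of reach is approached as far as the arm can. A call with a gripper value outside its range is refused whole. The fingers move at their own pace and stop on an object; "grip_force" is the grip in N (left out, the last holds). Time passes only in rows, so rows that do not move let the fingers close. It gives the time, the measured TCP pose, the force, the opening and the grip force at its end, in the units of the state.
- observe(): the state, without advancing time (a new reading comes with each control period).
- get_image(name): name is "side" or "top" or "wrist"; returns a dict with "image" (420x560x3 uint8, red, green, blue), "vfov" (degrees; the focal length in pixels is half the picture's height over the tangent of half this angle, whatever the lens; pixels are square), "cx", "cy" (the principal point, pixels), "xyz" and "attitude" of the camera in the world. Camera axes: x right, y down, z forward; pixel columns grow to the right and rows downward; lengths in m; the calibration is good to about 2 mm. The wrist camera is an equidistant fisheye: a pixel r from the principal point sees the ray r / f radians off the axis. A picture is of the moment at which its call begins. There is no depth.
- arm.sign_off(): hands the job in; it is judged then, once.
The state is a dict: "clock": time; "joints": joint angles; "dq": joint speeds; "joint_efforts": joint torques, N m; "position": TCP position; "ee_rot": TCP orientation; "force": force on the tool from outside, world axes, zero at the start; "ft_torque": the same for the moment, N m; "width": opening from 0.0 (shut) to 1.0 (fully open); "gripper_force": force on a finger pad.
Only numpy, scipy, OpenCV 4.12 (cv2) and the standard library are available. Lean on these libraries where they do the work, as an engineer would, in place of code of your own. Each camera call takes 0.05 s, during which the arm holds its last target. There are 200 camera calls.

## Task

Using only pushes of the fingertips, without gripping or lifting anything, push the small white ramekin across the wooden serving board until its foot drops into the board's round recess. Then slide the board toward the worktop's front edge until the whole of its handle, and none of the blade, sticks out over the edge, pointing straight out, so that somebody can take the board by its handle. The ramekin must stay seated, and the mug, shaker and lemon must be left where they are.

Things in the scene. Friction and masses are not known exactly. Their poses are not given: they have to be found in the camera images.
- board: Loose pale wooden board, 14 mm thick, about 0.4 kg. Blade 120 mm (x) by 200 mm (y), corners slightly rounded; a handle 100 mm long, 34 mm wide runs from the middle of its near side to -x. Origin: centre of the blade's underside, z up; far side (a straight edge to push on) at x = +60, neck at -60, handle tip at -160 mm. At the start the handle points toward the robot, up to 17 degrees askew.
- board_neck (a point): Point on the board's underside at the middle of the blade's near side, where the handle begins (board x = -60 mm, y = 0). Axes as the board's.
- board_recess (a point): Centre of the floor of the round recess in the blade's top (board x = 0, y = -45 mm, 8 mm above the underside). The recess is 64 mm wide and 6 mm deep, open upward.
- ramekin: Small fluted white ceramic dish, empty, about 0.16 kg: 74 mm wide at the rim, 44 mm high; foot 54 mm wide and 8 mm high, the side above it nearly upright (radius 35 to 37 mm). Origin: centre of the foot's underside. It starts on the board's +y half, 80 to 106 mm from the recess's centre. Its origin is 14 mm above the worktop when on the blade, 8 mm when seated in the recess.
- worktop_ref (a point): Fixed reference point on the worktop's top, exactly 100 mm behind (+x of) the worktop's straight front edge, the one nearest the robot; so the edge's x is this point's x less 0.100 m. The edge runs along y and is open from y = -0.19 to y = 0.22. Axes as the world's; the worktop's top is z = 0.
- mug: Bystander: green and cream mug, 78 mm wide, 101 mm high, standing to the left of the board. Origin: underside.
- shaker: Bystander: small grey and clear shaker, 44 mm wide, 90 mm high, standing behind and to the left of the board. Origin: underside.
- lemon: Bystander: yellow lemon, 78 x 55 x 56 mm, lying to the left of the board. Origin: its underside as it lay at the start.
Things that resemble listed ones, but are neither listed nor needed, are in the scene too. Of the things shaped like the ramekin, the white one is meant.

How it is judged:
By the outcome, as a careful person would: the job done as asked, in the order asked, and still so for the second after the job is handed in, with the robot touching nothing.
It also fails if it takes over 58 s, if anything falls off the work surface, if the arm or the gripper's body presses on something with over 40 N, if the wrist force passes 120 N, or if a joint passes its speed limit or range.

## Working session

There is one attempt and no reset: what is moved stays moved. The work goes in short steps, Python scripts to look and compute and a tool call to move; the robot and the scene stay as the last step left them, time stands still between calls to the robot, and variables do not carry over. Pictures are saved under pics/ and viewed, at most 10 in all, crops included, and the job is handed in when it is done.

Besides the shell and the picture viewer there is one more tool, called after ">>>" as name(argument=value, ...), one argument or row to a line, values as JSON. drive_tool: Moves the arm, as the interface text tells. Its arguments: {"type":"object","properties":{"steps":{"type":"array"},"grip_force":{"type":"number"}},"required":["steps"]}

```bash
mkdir -p pics; python3 - <<'E'
from cell import observe,get_image,arm
import cv2
s=observe();print(s['clock'],s['position'],s['ee_rot'],s['width'],arm.tcp_to_grasp)
for n in('top','side'):
    d=get_image(n);cv2.imwrite(f'pics/{n}0.png',d['image'][...,::-1]);print(n,d['vfov'],d['cx'],d['cy'],d['xyz'],d['attitude'])
E
```

```text
0.0 [0.15080043 0.60601278 0.22597187] [-3.82105197e-01 -3.11821049e+00  2.41187929e-03] 1.0001949623126456 0.0188
top 42.51498107103763 272.0371873734615 208.56176053422703 [0.33471323 0.15644171 1.28424035] [-2.21816679  2.15368924 -0.09193052]
side 49.8174519560062 278.9194021051929 200.3324145933966 [ 0.3721712  -0.59151131  0.6551826 ] [-2.25333221  0.1041768  -0.03928649]
```

View pics/top0.png

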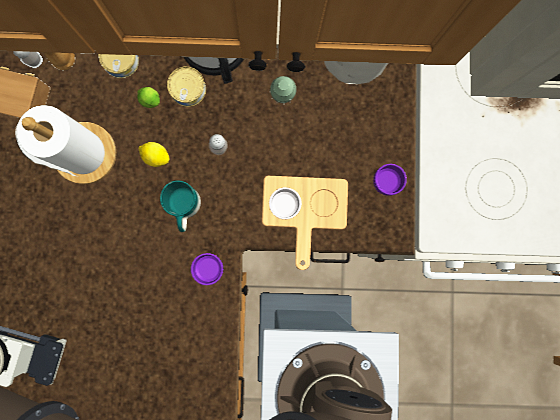

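View pics/side0.png

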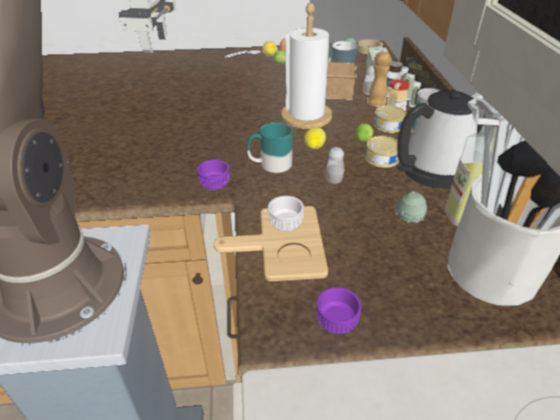

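Top view: the blade is around (305,203) with its handle tip at (303,268). The white ramekin is at (285,203), the recess at (323,203) and the front edge at row ~250. The side view shows the same layout, with purple decoys on both sides.

```bash
cat > h.py <<'E'
import numpy as np,cv2
from cell import observe,get_image,arm
from scipy.spatial.transform import Rotation as R
def cast(d,px,z):
    px=np.atleast_2d(px).astype(float);f=d['image'].shape[0]/2/np.tan(np.radians(d['vfov']/2))
    v=np.c_[(px[:,0]-d['cx'])/f,(px[:,1]-d['cy'])/f,np.ones(len(px))]
    w=R.from_rotvec(d['attitude']).apply(v);o=np.array(d['xyz'])
    return (o+w*((z-o[2])/w[:,2])[:,None])[:,:2]
def big(m,roi):
    k=np.zeros_like(m);x0,y0,x1,y1=roi;k[y0:y1,x0:x1]=m[y0:y1,x0:x1]
    c=cv2.findContours(k,cv2.RETR_EXTERNAL,cv2.CHAIN_APPROX_NONE)[0]
    return max(c,key=cv2.contourArea)
def scene(d,roi=(248,165,370,290),verbose=True):
    im=d['image'];hsv=cv2.cvtColor(im,cv2.COLOR_RGB2HSV);h,s,v=cv2.split(hsv)
    wood=((v>150)&(h>8)&(h<30)&(s>50)).astype(np.uint8)*255
    white=((s<50)&(v>120)).astype(np.uint8)*255
    out={}
    wc=big(white,(roi[0],roi[1],roi[2],min(roi[3],248)))
    out['ramekin']=cast(d,cv2.minEnclosingCircle(wc)[0],.056)[0]; out['ram_r']=cv2.minEnclosingCircle(wc)[1]
    full=wood.copy();cv2.drawContours(full,[cv2.convexHull(wc)],-1,255,-1)
    full=cv2.morphologyEx(full,cv2.MORPH_CLOSE,np.ones((7,7)))
    c=big(full,roi);m=np.zeros_like(full);cv2.drawContours(m,[c],-1,255,-1)
    bl=cv2.morphologyEx(m,cv2.MORPH_OPEN,np.ones((25,25)))
    bc=big(bl,roi);pts=cast(d,bc[:,0],.014)*1000
    r=cv2.minAreaRect(pts.astype(np.float32))
    out['blade']=r
    hd=cv2.morphologyEx(cv2.subtract(m,cv2.dilate(bl,np.ones((5,5)))),cv2.MORPH_OPEN,np.ones((5,5)))
    hp=cast(d,big(hd,roi)[:,0],.014)*1000
    out['handle_tip']=hp[hp[:,0]<hp[:,0].min()+1.5].mean(0);out['handle_rect']=cv2.minAreaRect(hp.astype(np.float32))
    return out
E
python3 - <<'E'
from h import *
d=get_image('top');o=scene(d)
for k,v in o.items(): print(k,v)
print('recess guess',cast(d,[323.5,203],.014))
print('mug,shaker,lemon',cast(d,[[180,199],[218,145],[153,154]],.05), 'purple',cast(d,[[390,180],[207,269]],.05))
im=d['image']
cv2.imwrite('pics/top1.png',cv2.resize(im[165:285,190:430],None,fx=3.3,fy=3.3,interpolation=cv2.INTER_CUBIC)[...,::-1])
print(cast(d,[[260,249],[280,250],[400,255]],0))
E
```

```text
ramekin [0.44241727 0.11910474]
ram_r 16.278919219970703
blade ((290.4740295410156, 58.289451599121094), (88.41751861572266, 284.0018310546875), 1.6342692375183105)
handle_tip [339.0041911   72.61214254]
handle_rect ((361.33740234375, 71.96426391601562), (44.72986602783203, 35.331809997558594), 1.4768438339233398)
recess guess [[0.44882394 0.02683382]]
mug,shaker,lemon [[0.44494045 0.35987522]
 [0.57284703 0.27746999]
 [0.54722691 0.42642087]] purple [[ 0.50343024 -0.12180912]
 [ 0.28723258  0.29194205]]
[[ 0.33607491  0.17369975]
 [ 0.33509388  0.12620435]
 [ 0.33156684 -0.15911261]]
```

View pics/top1.png

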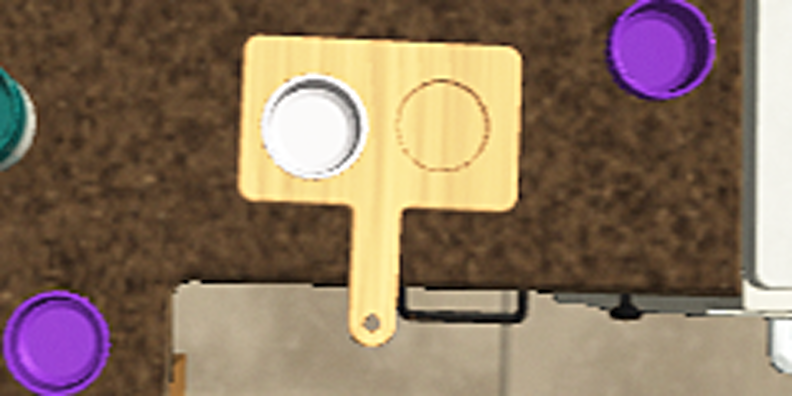

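```bash
python3 - <<'E'
from h import *
d=get_image('top');im=d['image'];hsv=cv2.cvtColor(im,cv2.COLOR_RGB2HSV)
for n,(x,y) in dict(wood=(305,190),handle=(303,245),tip=(303,262),floor=(280,262),floor2=(360,262),top=(280,240),ram=(285,205)).items(): print(n,hsv[y,x])
# edge: first row where brightness jumps (floor), subpixel half-crossing
v=cv2.GaussianBlur(hsv[...,2].astype(np.float32),(3,3),0)
P=[]
for x in list(range(252,288))+list(range(352,372)):
    col=v[240:266,x]; g=np.diff(col); i=int(np.argmax(g)); 
    w=np.clip(g[max(i-2,0):i+3],0,None); P.append((x,240.5+(max(i-2,0)+np.arange(len(w)))@w/w.sum(),g[i]))
P=np.array(P)
W=cast(d,P[:,:2],0)
for p,w in zip(P[::4],W[::4]): print(p.round(2),w.round(4))
E
```

```text
wood [ 21 112 246]
handle [ 23 102 250]
tip [ 18  60 162]
floor [ 19  65 166]
floor2 [ 18  57 185]
top [ 15 124  82]
ram [  0   1 251]
[252.   250.64  85.62] [0.3317 0.1925]
[256.   250.58  81.81] [0.3321 0.1831]
[260.   250.61  82.38] [0.3323 0.1736]
[264.   250.5   76.75] [0.3328 0.1641]
[268.   250.53  65.5 ] [0.333  0.1546]
[272.   250.53  64.12] [0.3333 0.1451]
[276.   250.49  64.62] [0.3337 0.1357]
[280.   250.55  63.19] [0.3338 0.1262]
[284.   251.12  44.12] [0.3327 0.1166]
[352.   253.17  54.38] [ 0.3326 -0.0449]
[356.   253.56  74.31] [ 0.3319 -0.0544]
[360.   256.5   48.56] [ 0.3253 -0.0641]
[364.   256.4   48.94] [ 0.3258 -0.0736]
[368.   257.41  44.44] [ 0.3237 -0.0831]
```

```bash
sed -i 's/wood=.*/wood=((v>185)\&(h>10)\&(h<32)\&(s>78)).astype(np.uint8)*255/' h.py
python3 - <<'E'
from h import *
d=get_image('top');o=scene(d)
for k,v in o.items(): print(k,v)
im=d['image'];g=cv2.cvtColor(im,cv2.COLOR_RGB2GRAY)
# recess rim: dark thin ring
rg=g[183:223,308:342];bh=cv2.morphologyEx(rg,cv2.MORPH_BLACKHAT,np.ones((5,5)))
y,x=np.nonzero(bh>25);print(len(x));(c,r)=cv2.minEnclosingCircle(np.c_[x,y].astype(np.float32));e=cv2.fitEllipse(np.c_[x,y].astype(np.float32))
print(c,r,e);print('recess',cast(d,[c[0]+308,c[1]+183],.014),cast(d,[e[0][0]+308,e[0][1]+183],.014))
E
```

```text
ramekin [0.44237185 0.11924699]
ram_r 16.220544815063477
blade ((450.07440185546875, 71.48057556152344), (118.64005279541016, 196.87704467773438), 1.6919218301773071)
handle_tip [292.25608828  73.796975  ]
handle_rect ((338.2496337890625, 72.84103393554688), (34.49970245361328, 92.55249786376953), 88.29100799560547)
118
(15.65384578704834, 19.55128288269043) 14.454736709594727 ((15.56450366973877, 19.701047897338867), (27.03139305114746, 27.56521987915039), 117.55074310302734)
recess [[0.44989936 0.02649327]] [[0.44953772 0.0266968 ]]
```

>>> drive_tool(
  steps=[
    [0.565,14.4,-21.6,0,-0.0625],
    [0.565,14.4,-21.6,0,-0.0625],
    [0.565,14.4,-21.6,0,-0.0625],
    [0.565,14.4,-21.6,0,-0.0625],
    [0.565,14.4,-21.6,0,-0.0625],
    [0.565,14.4,-21.6,0,-0.0625],
    [0.565,14.4,-21.6,0,-0.0625],
    [0.565,14.4,-21.6,0,-0.0625],
    [0.565,14.4,-21.6,0,-0.0625],
    [0.565,14.4,-21.6,0,-0.0625],
    [0.565,14.4,-21.6,0,-0.0625],
    [0.565,14.4,-21.6,0,-0.0625],
    [0.565,14.4,-21.6,0,-0.0625],
    [0.565,14.4,-21.6,0,-0.0625],
    [0.565,14.4,-21.6,0,-0.0625],
    [0.565,14.4,-21.6,0,-0.0625],
    [0.565,14.4,-21.6,0,-0.0625],
    [0.565,14.4,-21.6,0,-0.0625],
    [0.565,14.4,-21.6,0,-0.0625],
    [0.565,14.4,-21.6,0,-0.0625],
  ],
)

```text
clock: 1.92
position: [0.4394, 0.1734, 0.2269]
ee_rot: [-2.138, -2.302, -0.001]
force: [0.1, -0.4, 0.2]
width: 0.436
gripper_force: 0.0
```

>>> drive_tool(
  steps=[
    [0.565,0,0,-20,0],
    [0.565,0,0,-20,0],
    [0.565,0,0,-20,0],
    [0.565,0,0,-20,0],
    [0.565,0,0,-20,0],
    [0.565,0,0,-20,0],
    [0.565,0,0,-20,0],
    [0.565,0,0,-20,0],
    [0.565,0,0,-15,0],
    [0.565,0,0,-10,0],
    [0.565,0,0,-8,0],
    [0.565,0,0,-5,0],
    [0.565,0,0,0,0],
    [0.565,0,0,0,0],
  ],
)

```text
clock: 3.08
position: [0.4392, 0.1746, 0.0291]
ee_rot: [2.134, 2.305, 0.001]
force: [0.5, -0.1, -1.2]
width: 0.436
gripper_force: 0.0
```

```bash
python3 - <<'E'
from h import *
s=observe();print(s['position'],s['force'],s['joints'])
d=get_image('side');cv2.imwrite('pics/side1.png',cv2.resize(d['image'][120:300,160:420],None,fx=3,fy=3)[...,::-1])
E
```

```text
[0.43916844 0.17461211 0.02905709] [ 0.46655539 -0.07598392 -1.19443341] [-0.75518684  0.48981721  0.34941217  2.16217236 -0.32025073  0.53722432
 -0.08976394]
```

View pics/side1.png

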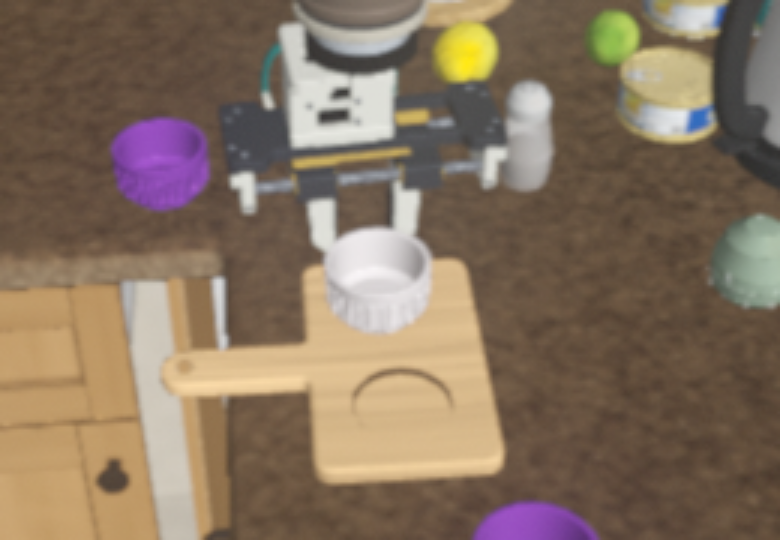

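The fingertips stand just behind the ramekin at crop (360,215), clear of the board and shaker. Now I push along the line to the recess.

>>> drive_tool(
  steps=[
    [0.565,0.4,-6,0,0],
    [0.565,0.4,-6,0,0],
    [0.565,0.4,-6,0,0],
    [0.565,0.4,-5,0,0],
    [0.565,0.4,-5,0,0],
    [0.565,0.4,-5,0,0],
    [0.565,0.4,-5,0,0],
    [0.565,0.4,-5,0,0],
    [0.565,0.4,-5,0,0],
    [0.565,0.4,-5,0,0],
    [0.565,0.4,-5,0,0],
    [0.565,0.4,-5,0,0],
    [0.565,0.4,-5,0,0],
    [0.565,0.4,-5,0,0],
    [0.565,0.4,-5,0,0],
    [0.565,0,0,0,0],
  ],
)

```text
clock: 4.47
position: [0.445, 0.0951, 0.0287]
ee_rot: [2.136, 2.303, -0.001]
force: [0.2, -0.2, 0.9]
width: 0.433
gripper_force: 0.5
```

```bash
python3 - <<'E'
from h import *
s=observe();print(s['position'],s['force'])
d=get_image('side');cv2.imwrite('pics/side2.png',cv2.resize(d['image'][160:300,200:360],None,fx=4,fy=4)[...,::-1])
E
```

```text
[0.44496162 0.0951499  0.02873647] [ 0.15795535 -0.16644453  0.94866788]
```

View pics/side2.png

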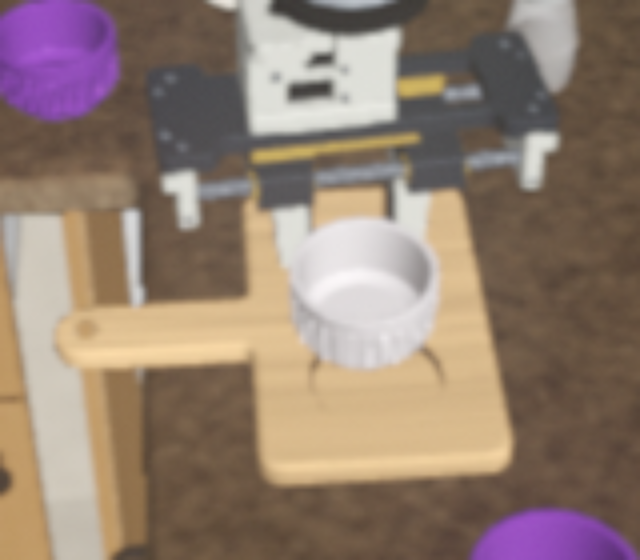

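The ramekin at crop (365,290) is moving straight toward the recess at (375,370), and the board has stayed put.

>>> drive_tool(
  steps=[
    [0.565,0.2,-3,0,0],
    [0.565,0.2,-3,0,0],
    [0.565,0.2,-3,0,0],
    [0.565,0.2,-3,0,0],
    [0.565,0.2,-3,0,0],
    [0.565,0.2,-2.5,0,0],
    [0.565,0.2,-2.5,0,0],
    [0.565,0.2,-2,0,0],
    [0.565,0,-2,0,0],
    [0.565,0,-1.5,0,0],
    [0.565,0,-1.5,0,0],
    [0.565,0,-1,0,0],
    [0.565,0,0,0,0],
    [0.565,0,0,0,0],
  ],
)

```text
clock: 5.68
position: [0.4464, 0.0685, 0.0287]
ee_rot: [-2.134, -2.305, 0.0]
force: [-0.8, 0.9, -0.6]
width: 0.435
gripper_force: 0.4
```

```bash
python3 - <<'E'
from h import *
s=observe();print(s['position'],s['force'])
d=get_image('side');cv2.imwrite('pics/side3.png',cv2.resize(d['image'][160:300,200:360],None,fx=4,fy=4)[...,::-1])
E
```

```text
[0.44642841 0.06849137 0.02873235] [-0.81457364  0.90891844 -0.61269194]
```

View pics/side3.png

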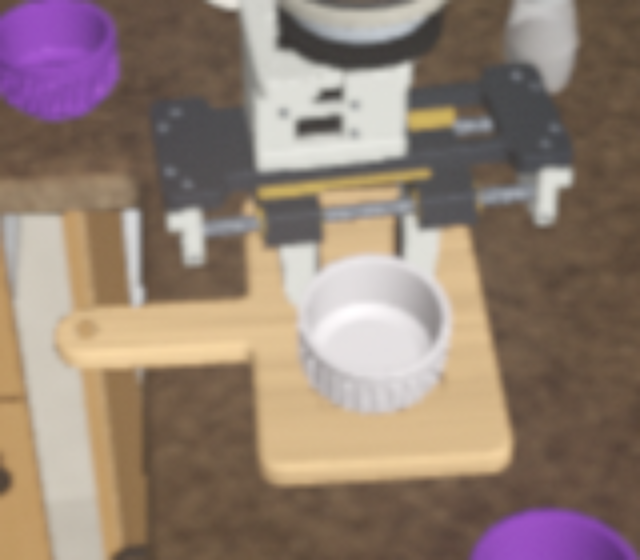

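```bash
python3 - <<'E'
from h import *
d=get_image('side')
px=np.array([[375,408]])/4+[200,160]  # lowest visible wall
print('front bottom', [cast(d,px,z) for z in (.014,.016,.022)])
# rim left/right extremes
for z in (.052,.058): print(z, cast(d,[[300/4+200,160+318/4],[450/4+200,160+322/4]],z), cast(d,[[375/4+200,160+257/4]],z))
E
```

```text
front bottom [array([[0.44893268, 0.00188013]]), array([[4.48693239e-01, 2.91992502e-05]]), array([[ 0.44797493, -0.00552358]])]
0.052 [[0.41543249 0.02789657]
 [0.48616451 0.0183216 ]] [[0.45593662 0.06734543]]
0.058 [[0.41500216 0.02173517]
 [0.48503059 0.01225545]] [[0.45510339 0.06079163]]
```

>>> drive_tool(
  steps=[
    [0.565,0,-1.5,0,0],
    [0.565,0,-1.5,0,0],
    [0.565,0,-1,0,0],
    [0.565,0,0,0,0],
    [0.565,0,0,0,0],
  ],
)

```text
clock: 6.2
position: [0.4465, 0.0644, 0.0287]
ee_rot: [2.135, 2.305, 0.0]
force: [0.2, 0.9, -1.0]
width: 0.435
gripper_force: 0.4
```

>>> drive_tool(
  steps=[
    [0.565,0,6,0,0],
    [0.565,0,10,0,0],
    [0.565,0,20,0,0],
    [0.565,0,20,10,0],
    [0.565,0,20,20,0],
    [0.565,0,20,30,0],
    [0.565,0,20,30,0],
    [0.565,0,20,30,0],
    [0.565,0,20,20,0],
    [0.565,0,20,20,0],
    [0.565,0,20,20,0],
    [0.565,0,20,0,0],
    [0.565,0,20,0,0],
    [0.565,0,0,0,0],
  ],
)

```text
clock: 7.37
position: [0.4451, 0.3063, 0.209]
ee_rot: [-2.127, -2.311, -0.003]
force: [-0.8, 0.3, -0.7]
width: 0.433
gripper_force: 0.0
```

```bash
python3 - <<'E'
from h import *
s=observe();print(s['position'],s['force'])
d=get_image('top')
try:
  o=scene(d)
  for k,v in o.items(): print(k,v)
except Exception as e: print(e)
e=get_image('side')
a=cv2.resize(d['image'][165:285,230:370],None,fx=3.4,fy=3.4);b=cv2.resize(e['image'][170:290,210:350],None,fx=3.4,fy=3.4)
c=np.vstack([a,b])[:,:];c=np.hstack([a,b])[:, :]
c=cv2.resize(c,(800,int(c.shape[0]*800/c.shape[1])));cv2.imwrite('pics/both1.png',c[...,::-1])
E
```

```text
[0.44512377 0.30633448 0.2089585 ] [-0.82734051  0.29142367 -0.70495059]
ramekin [0.44679182 0.03080706]
ram_r 16.218769073486328
blade ((450.07440185546875, 71.48057556152344), (118.64005279541016, 196.87704467773438), 1.6919218301773071)
handle_tip [292.25608828  73.796975  ]
handle_rect ((338.2496337890625, 72.84103393554688), (34.49970245361328, 92.55249786376953), 88.29100799560547)
```

View pics/both1.png

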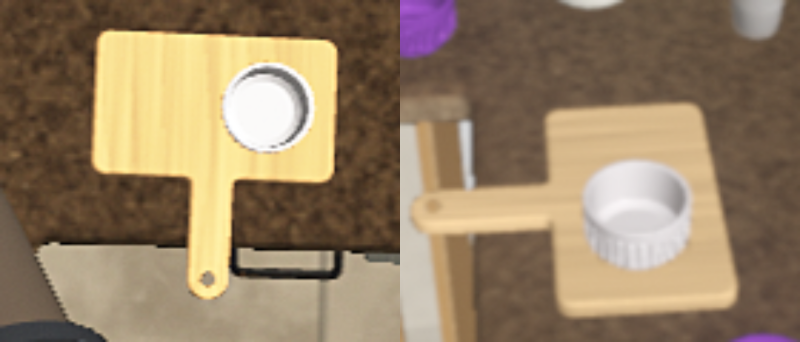

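```bash
cat > rim.py <<'E'
from h import *
def circ(p):
    A=np.c_[2*p,np.ones(len(p))];x=np.linalg.lstsq(A,(p**2).sum(1),rcond=None)[0];return x[:2]*1e3,1e3*np.sqrt(x[2]+x[:2]@x[:2])
def rim(d,roi,side,smax=60):
    h,s,v=cv2.split(cv2.cvtColor(d['image'],cv2.COLOR_RGB2HSV));m=((s<smax)&(v>110)).astype(np.uint8)*255
    c=cv2.convexHull(big(m,roi))[:,0]
    m2=np.zeros_like(m);cv2.drawContours(m2,[c],-1,255,-1)
    c=cv2.findContours(m2,0,cv2.CHAIN_APPROX_NONE)[0][0][:,0].astype(float)
    if side:
        x0,y0=c.min(0);x1=c[:,0].max();yl=c[c[:,0]<=x0+1][:,1].min(); c=c[c[:,1]<=yl-3]
    for z in (.052,.058): print('side' if side else 'top',z,*circ(cast(d,c,z)))
E
python3 - <<'E'
from rim import *
for tag in(0,1):
    for n,rois in(('top',[(262,185,305,225),(300,180,348,228)]),('side',[(262,195,310,230),(265,215,310,268)])):
        d=get_image(n)
        if tag==0:d['image']=cv2.imread(f'pics/{n}0.png')[...,::-1].copy()
        rim(d,rois[tag],n=='side')
E
```

```text
top 0.052 [443.4729564  119.41264108] 36.48275301799928
top 0.058 [442.94338571 119.59294227] 36.30511192921262
side 0.052 [445.50067812 123.79355208] 39.14196219187678
side 0.058 [444.77125249 116.6782455 ] 38.75260783745985
top 0.052 [447.08897867  30.80706401] 36.41355937131621
top 0.058 [446.54180091  31.41880169] 36.23625519884117
side 0.052 [449.62445694  24.76343908] 39.05669858650016
side 0.058 [448.85401111  18.63320846] 38.66819236932477
```

>>> drive_tool(
  steps=[
    [0.565,0.2,-24,0,0],
    [0.565,0.2,-24,0,0],
    [0.565,0.2,-24,0,0],
    [0.565,0.2,-24,0,0],
    [0.565,0.2,-24,0,0],
    [0.565,0.2,-24,0,0],
    [0.565,0.2,-24,0,0],
    [0.565,0.2,-24,0,0],
    [0.565,0.2,-24,0,0],
    [0.565,0,0,-30,0],
    [0.565,0,0,-30,0],
    [0.565,0,0,-30,0],
    [0.565,0,0,-30,0],
    [0.565,0,0,-30,0],
    [0.565,0,0,-15,0],
    [0.565,0,0,-15,0],
    [0.565,0,0,0,0],
  ],
)

```text
clock: 9.08
position: [0.4467, 0.0834, 0.0267]
ee_rot: [-2.135, -2.303, 0.006]
force: [0.3, 0.2, 1.0]
width: 0.435
gripper_force: 0.0
```

>>> drive_tool(
  steps=[
    [0.565,0,-5,0,0],
    [0.565,0,-5,0,0],
    [0.565,0,-5,0,0],
    [0.565,0,-5,0,0],
    [0.565,0,-3,0,0],
    [0.565,0,-2,0,0],
    [0.565,0,-1,0,0],
    [0.565,0,-1,0,0],
    [0.565,0,0,0,0],
  ],
)

```text
clock: 9.83
position: [0.4488, 0.0587, 0.0292]
ee_rot: [-2.133, -2.306, -0.003]
force: [0.0, 5.5, 4.9]
width: 0.432
gripper_force: 2.7
```

```bash
python3 - <<'E'
from rim import *
s=observe();print(s['position'],s['force'])
d=get_image('side');rim(d,(265,215,310,268),True)
w=get_image('wrist');print(w['xyz'],w['vfov'])
cv2.imwrite('pics/w1.png',w['image'][...,::-1])
E
```

```text
[0.44883676 0.05866464 0.02917594] [0.04222611 5.54463314 4.87568764]
side 0.052 [454.37404283  56.743311  ] 41.5306906185708
side 0.058 [453.55635174  50.29496903] 41.11757501758693
[0.44376669 0.13273774 0.18628797] 65.70646984690485
```

View pics/w1.png

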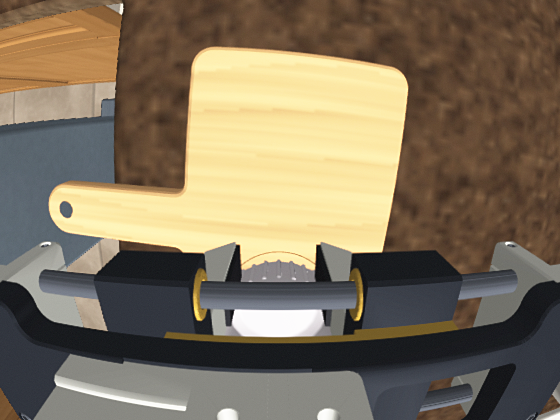

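The wrist view shows the recess's rim arc at (278,250), with the ramekin inside it against the -y side. The 5.5 N resistance also says it is seated. I back off, raise the tool, turn it and re-measure.

>>> drive_tool(
  steps=[
    [0.565,0,5,0,0],
    [0.565,0,10,0,0],
    [0.565,0,10,0,0],
    [0.565,0,5,20,0],
    [0.565,0,0,30,0],
    [0.565,0,0,30,0],
    [0.565,0,0,30,0],
    [0.565,0,20,20,0],
    [0.565,0,30,0,0.1],
    [0.565,0,30,0,0.1],
    [0.565,0,30,0,0.1],
    [0.565,0,30,0,0.1],
    [0.565,0,30,0,0.1],
    [0.565,0,30,0,0.1],
    [0.565,0,0,0,0],
  ],
)

```text
clock: 11.18
position: [0.4466, 0.2954, 0.1585]
ee_rot: [-1.337, -2.841, -0.004]
force: [-1.4, 0.9, 0.2]
width: 0.44
gripper_force: 0.0
```

```bash
cat > board.py <<'E'
from rim import *
def edges(d):
    im=d['image'];h,s,v=cv2.split(cv2.cvtColor(im,cv2.COLOR_RGB2HSV))
    g=(v.astype(np.float32))
    o=scene(d);print('ram',o['ramekin'].round(4),'blade',np.round(o['blade'][0],1),np.round(o['blade'][1],1),'tip',o['handle_tip'].round(1))
    # contour points split by side, line fits in world mm
    wood=((v>185)&(h>10)&(h<32)&(s>78)).astype(np.uint8)*255;wood=cv2.morphologyEx(wood,cv2.MORPH_CLOSE,np.ones((5,5)))
    P=cast(d,big(wood,(235,150,375,300))[:,0],.014)*1000
    cx,cy=o['blade'][0]
    def fit(sel,ax):
        q=P[sel];a=np.polyfit(q[:,ax],q[:,1-ax],1);return a
    Y=P[:,1]-cy;X=P[:,0]-cx
    far=fit((X>50)&(abs(Y)<85),1);nr=fit((X<-50)&(X>-68)&(abs(Y)<85)&(abs(Y)>26),1)
    hl=fit((X<-68)&(X>-140)&(Y>8),0);hr=fit((X<-68)&(X>-140)&(Y<-8),0)
    print('far x@cy %.1f slope %.2f deg | near x@cy %.1f slope %.2f'%(np.polyval(far,cy),np.degrees(far[0]),np.polyval(nr,cy),np.degrees(nr[0])))
    print('handle sides deg %.2f %.2f'%tuple(np.degrees([hl[0],hr[0]])),'mid y at neck %.1f'%((np.polyval(hl,cx-60)+np.polyval(hr,cx-60))/2))
E
python3 - <<'E'
from board import *
s=observe();print(s['position'],s['force'],s['ee_rot'])
d=get_image('top');edges(d)
rim(d,(300,180,348,228),False);e=get_image('side');rim(e,(265,215,310,268),True)
E
```

```text
[0.44659601 0.29536288 0.15845419] [-1.41718471  0.89907012  0.23661757] [-1.33747521 -2.84129963 -0.00402885]
ram [0.4489 0.0213] blade [450.1  70.3] [118.6 199.2] tip [292.3  72.6]
far x@cy 508.6 slope 0.97 deg | near x@cy 392.1 slope 0.91
handle sides deg -1.28 -0.58 mid y at neck 71.5
top 0.052 [449.35582517  21.21126503] 36.62872854958
top 0.058 [448.79760973  21.86972638] 36.450376679666306
side 0.052 [451.46881747  18.15848587] 36.36623904570389
side 0.058 [450.68002535  12.09395628] 36.00449546583719
```

>>> drive_tool(
  steps=[
    [0,9,-23,0,0.09],
    [0,9,-23,0,0.09],
    [0,9,-23,0,0.09],
    [0,9,-23,0,0.09],
    [0,9,-23,0,0.09],
    [0,9,-23,0,0.09],
    [0,9,-23,0,0.09],
    [0,9,-23,0,0.09],
    [0,9,-23,0,0.09],
    [0,9,-26,0,0.09],
    [0,0,0,0,0],
    [0,0,0,0,0],
    [0,0,0,0,0],
  ],
)

```text
clock: 12.37
position: [0.5377, 0.0542, 0.1586]
ee_rot: [0.005, -3.141, -0.0]
force: [-1.1, 1.1, 0.4]
width: 0.998
gripper_force: 0.0
```

>>> drive_tool(
  steps=[
    [0,0,3,-25,0],
    [0,0,3,-25,0],
    [0,0,0,-25,0],
    [0,0,0,-25,0],
    [0,0,0,-20,0],
    [0,0,0,-15,0],
    [0,0,0,-8,0],
    [0,0,0,-5,0],
    [0,0,0,-3,0],
    [0,0,0,0,0],
    [0,0,0,0,0],
  ],
)

```text
clock: 13.28
position: [0.5388, 0.0608, 0.0085]
ee_rot: [-0.01, 3.141, 0.0]
force: [0.6, 0.2, 0.8]
width: 1.001
gripper_force: 0.0
```

>>> drive_tool(
  steps=[
    [0,-4,0,-1.5,0],
    [0,-4,0,0,0],
    [0,-3,0,0,0],
    [0,-3,0,0,0],
    [0,-3,0,0,0],
    [0,-3,0,0,0],
    [0,-3,0,0,0],
    [0,-3,0,0,0],
    [0,-3,0,0,0],
    [0,-3,0,0,0],
    [0,-3,0,0,0],
    [0,-3,0,0,0],
    [0,-3,0,0,0],
    [0,-3,0,0,0],
    [0,-3,0,0,0],
    [0,-3,0,0,0],
    [0,-2,0,0,0],
    [0,-2,0,0,0],
    [0,-1,0,0,0],
    [0,0,0,0,0],
  ],
)

```text
clock: 14.95
position: [0.4835, 0.0606, 0.0065]
ee_rot: [-0.009, 3.141, 0.0]
force: [4.7, 0.4, 3.8]
width: 1.001
gripper_force: 2.2
```

```bash
python3 - <<'E'
from h import *
s=observe();print(s['position'],s['force'],s['ee_rot'])
d=get_image('top')
a=cv2.resize(d['image'][150:290,230:370],None,fx=2.8,fy=2.8);e=get_image('side');b=cv2.resize(e['image'][150:290,200:340],None,fx=2.8,fy=2.8)
cv2.imwrite('pics/both2.png',np.hstack([a,b])[...,::-1])
E
```

```text
[0.48347152 0.06057555 0.00646614] [4.7257964  0.35732037 3.80156354] [-9.45263249e-03  3.14084787e+00  3.29356465e-04]
```

View pics/both2.png

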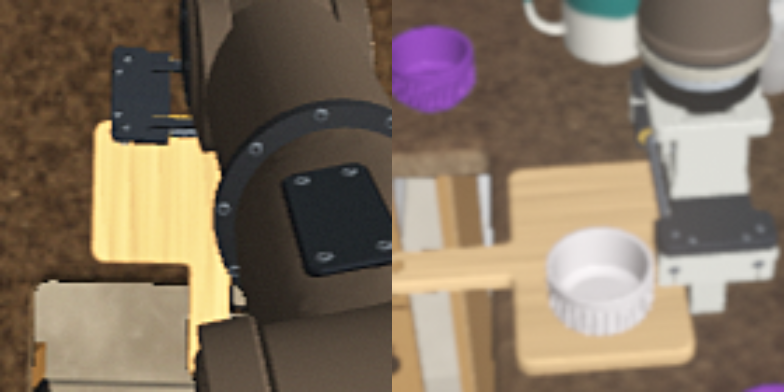

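The board is sliding with the ramekin still seated. Its near blade side, at crop row 262, is about 17–20 mm short of the edge at row 282. I measure the gap numerically.

```bash
cat > gap.py <<'E'
from h import *
def gap(cols=range(268,294)):
    d=get_image('top');v=cv2.GaussianBlur(d['image'].max(2).astype(np.float32),(3,3),0)
    def pk(g,i):
        j=np.arange(max(i-2,0),min(i+3,len(g)));w=np.clip(g[j],0,None);return (j@w)/w.sum()
    B=[];E=[]
    for x in cols:
        g=np.diff(v[236:262,x]);i=int(np.argmax(-g));B.append((x,236.5+pk(-g,i)))
        k=g.copy();k[:i+1]=0;E.append((x,236.5+pk(k,int(np.argmax(k)))))
    b=cast(d,B,.014)*1e3;e=cast(d,E,0)*1e3
    for n,q in(('blade',b),('edge',e)):
        p=np.polyfit(q[:,1],q[:,0],1);print(n,'x med %.1f'%np.median(q[:,0]),'at y 71 %.1f'%np.polyval(p,71),'slope deg %.2f'%np.degrees(p[0]),'sd %.2f'%np.std(q[:,0]-np.polyval(p,q[:,1])))
E
python3 -c "
from gap import *
gap()"
```

```text
blade x med 350.2 at y 71 351.2 slope deg -0.86 sd 0.16
edge x med 333.2 at y 71 331.4 slope deg 1.65 sd 0.65
```

>>> drive_tool(
  steps=[
    [0,-2,0,0,0],
    [0,-2,0,0,0],
    [0,-2,0,0,0],
    [0,-2,0,0,0],
    [0,-2,0,0,0],
    [0,-2,0,0,0],
    [0,-2,0,0,0],
    [0,-1,0,0,0],
    [0,0,0,0,0],
    [0,0,0,0,0],
  ],
)

```text
clock: 15.93
position: [0.4685, 0.0605, 0.0063]
ee_rot: [-0.009, 3.141, 0.0]
force: [4.7, 0.1, 3.4]
width: 1.0
gripper_force: 2.3
```

```bash
python3 -c "
from gap import *
s=observe();print(s['position'],s['force'])
gap(range(268,290))"
```

```text
[0.46847555 0.06054328 0.00632381] [4.73550686 0.06409258 3.38496894]
blade x med 336.7 at y 71 336.3 slope deg 0.32 sd 0.22
edge x med 331.0 at y 71 331.1 slope deg -0.12 sd 0.18
```

>>> drive_tool(
  steps=[
    [0,5,0,0,0],
    [0,15,0,0,0],
    [0,20,0,0,0],
    [0,20,0,10,0],
    [0,10,0,30,0],
    [0,0,0,35,0],
    [0,0,0,35,0],
    [0,0,20,35,0],
    [0,0,30,5,0],
    [0,0,30,0,0],
    [0,0,35,0,0],
    [0,0,35,0,0],
    [0,0,35,0,0],
    [0,0,35,0,0],
    [0,0,30,0,0],
    [0,0,0,0,0],
  ],
)

```text
clock: 17.32
position: [0.5346, 0.3181, 0.1546]
ee_rot: [0.023, -3.137, -0.003]
force: [-0.9, 0.9, 0.2]
width: 0.995
gripper_force: 0.0
```

```bash
python3 - <<'E'
from board import *
from gap import gap
s=observe();print(s['position'])
d=get_image('top');edges(d);gap(range(268,292));gap(range(320,336))
v=cv2.GaussianBlur(d['image'].max(2).astype(np.float32),(3,3),0)
P=[]
for x in list(range(248,262))+list(range(346,356)):
    g=np.diff(v[240:262,x]);i=int(np.argmax(g));j=np.arange(max(i-2,0),i+3);w=np.clip(g[j],0,None);P.append((x,240.5+j@w/w.sum()))
W=cast(d,P,0)*1e3;print(W[::3].round(1).tolist())
cv2.imwrite('pics/top2.png',cv2.resize(d['image'][185:295,230:375],None,fx=5,fy=5,interpolation=cv2.INTER_CUBIC)[...,::-1])
E
```

```text
[0.53459827 0.31807676 0.15461753]
ram [0.3945 0.02  ] blade [395.7  69. ] [117.9 198.6] tip [245.9  69.1]
far x@cy 453.7 slope -0.35 deg | near x@cy 337.7 slope 0.16
handle sides deg -0.91 1.36 mid y at neck 68.8
blade x med 336.8 at y 71 324.1 slope deg 15.36 sd 5.38
edge x med 330.9 at y 71 328.5 slope deg 2.56 sd 4.91
blade x med 336.8 at y 71 336.0 slope deg -0.82 sd 0.06
edge x med 331.5 at y 71 330.1 slope deg -1.39 sd 0.03Traceback (most recent call last):
  File "<stdin>", line 8, in <module>
IndexError: index 21 is out of bounds for axis 0 with size 21
```

```bash
python3 - <<'E'
from h import *
d=get_image('top');v=cv2.GaussianBlur(d['image'].max(2).astype(np.float32),(3,3),0)
def at(x):
    g=np.diff(v[243:260,x]);i=int(np.clip(np.argmax(g),2,13));j=np.arange(i-2,i+3);w=np.clip(g[j],0,None);return (x,243.5+j@w/w.sum())
for r in (range(248,260),range(346,358)): print((cast(d,[at(x) for x in r],0)*1e3)[::2].round(1).tolist())
print(d['image'][240:258,275].max(1).tolist(),d['image'][240:258,330].max(1).tolist(),d['image'][240:258,252].max(1).tolist())
print(cast(d,[[275,245],[275,250],[330,246],[330,252]],.014)*1e3)
cv2.imwrite('pics/top2.png',cv2.resize(d['image'][185:295,230:375],None,fx=5,fy=5,interpolation=cv2.INTER_CUBIC)[...,::-1])
E
```

```text
[[345.2, 202.5], [341.3, 197.6], [346.2, 193.0], [329.0, 187.7], [323.2, 182.8], [323.9, 178.1]]
[[333.1, -30.6], [320.3, -35.6], [333.7, -40.1], [332.6, -44.9], [331.6, -49.7], [331.9, -54.4]]
[251, 251, 251, 250, 251, 252, 254, 255, 255, 255, 91, 132, 140, 62, 87, 94, 98, 100] [255, 237, 249, 248, 247, 248, 248, 247, 248, 252, 255, 153, 7, 194, 186, 182, 182, 186] [118, 120, 118, 119, 120, 121, 119, 121, 118, 120, 119, 120, 120, 119, 120, 120, 118, 119]
[[346.44890505 138.59960069]
 [334.74767991 138.26321814]
 [347.88354527   9.33282564]
 [333.83220857   9.03808438]]
```

View pics/top2.png

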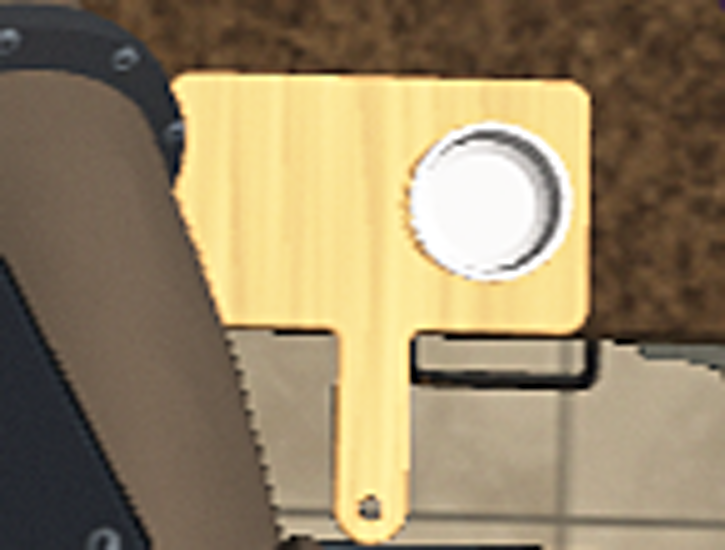

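The blade's near side at row ~251.1 is about 3 mm short of the edge at row ~252.5. The board is square to the edge and the ramekin is seated. One more nudge of about 2.7 mm is needed.

>>> drive_tool(
  steps=[
    [0,0,-30,0,0],
    [0,0,-35,0,0],
    [0,0,-35,0,0],
    [0,0,-35,0,0],
    [0,0,-35,0,0],
    [0,0,-35,0,0],
    [0,0,-30,0,0],
    [0,0,-22,0,0],
    [0,0,0,-30,0],
    [0,0,0,-35,0],
    [0,0,0,-35,0],
    [0,0,0,-25,0],
    [0,0,0,-12,0],
    [0,0,0,-8,0],
    [0,0,0,-3,0],
    [0,0,0,0,0],
    [0,0,0,0,0],
  ],
)

```text
clock: 18.93
position: [0.5388, 0.0531, 0.0091]
ee_rot: [-0.008, 3.141, 0.0]
force: [0.6, 0.2, 0.5]
width: 1.002
gripper_force: 0.0
```

>>> drive_tool(
  steps=[
    [0,-8,0,-2,0],
    [0,-12,0,0,0],
    [0,-12,0,0,0],
    [0,-12,0,0,0],
    [0,-10,0,0,0],
    [0,-6,0,0,0],
    [0,-4,0,0,0],
    [0,-2,0,0,0],
    [0,-2,0,0,0],
    [0,-1.5,0,0,0],
    [0,-1.5,0,0,0],
    [0,0,0,0,0],
    [0,0,0,0,0],
  ],
)

```text
clock: 20.02
position: [0.468, 0.0536, 0.0063]
ee_rot: [-0.009, 3.141, 0.0]
force: [1.2, 0.0, 0.9]
width: 1.001
gripper_force: 1.0
```

Just in contact again. Now the last 2.5 mm, then retreat clear of the view.

>>> drive_tool(
  steps=[
    [0,-1,0,0,0],
    [0,-1,0,0,0],
    [0,-0.8,0,0,0],
    [0,0,0,0,0],
    [0,0,0,0,0],
  ],
)

```text
clock: 20.43
position: [0.4648, 0.0535, 0.0063]
ee_rot: [-0.009, 3.141, 0.0]
force: [3.1, 0.0, 0.3]
width: 1.001
gripper_force: 1.6
```

>>> drive_tool(
  steps=[
    [0,5,0,0,0],
    [0,15,0,0,0],
    [0,20,0,0,0],
    [0,20,0,10,0],
    [0,10,0,30,0],
    [0,0,0,35,0],
    [0,0,0,35,0],
    [0,0,20,35,0],
    [0,0,35,15,0],
    [0,0,35,10,0],
    [0,0,40,0,0],
    [0,0,40,0,0],
    [0,0,40,0,0],
    [0,0,40,0,0],
    [0,0,40,0,0],
    [0,0,40,0,0],
    [0,0,30,0,0],
    [0,0,0,0,0],
  ],
)

```text
clock: 21.93
position: [0.5306, 0.4217, 0.1748]
ee_rot: [0.024, -3.138, -0.004]
force: [0.5, 0.3, -0.3]
width: 0.996
gripper_force: 0.0
```

```bash
python3 - <<'E'
from board import *
s=observe();print(s['position'])
d=get_image('top');o=edges(d)
for c in (275,280,285,290,325,330,333): print(c,d['image'][246:258,c].max(1).tolist())
rim(d,(300,195,348,250),False);e=get_image('side');rim(e,(240,210,290,268),True)
h=cv2.cvtColor(d['image'],cv2.COLOR_RGB2HSV)
for n,lo,hi,roi in(('lemon',(22,150,120),(35,255,255),(130,130,180,175)),('mug',(75,90,40),(95,255,255),(150,170,205,235))):
    i0=cv2.cvtColor(cv2.imread('pics/top0.png'),cv2.COLOR_BGR2HSV)
    print(n,[cv2.minEnclosingCircle(big(cv2.inRange(q,lo,hi),roi)) for q in(i0,h)])
E
```

```text
[0.53057267 0.42165103 0.17484882]
ram [0.3915 0.0203] blade [391.9  69.4] [120.  198.5] tip [246.  68.]
far x@cy 449.9 slope -0.05 deg | near x@cy 333.3 slope -0.49
handle sides deg -0.70 1.36 mid y at neck 68.9
275 [250, 250, 250, 251, 255, 229, 159, 163, 164, 166, 166, 166]
280 [249, 249, 249, 250, 255, 224, 160, 165, 172, 170, 166, 171]
285 [250, 249, 249, 250, 254, 252, 159, 159, 164, 167, 165, 165]
290 [249, 249, 249, 250, 253, 250, 165, 163, 164, 167, 170, 169]
325 [247, 247, 247, 247, 249, 251, 215, 174, 179, 185, 183, 183]
330 [248, 248, 247, 248, 248, 251, 244, 180, 177, 183, 181, 182]
333 [248, 248, 248, 248, 249, 252, 245, 177, 180, 181, 188, 189]
top 0.052 [391.81540263  19.53662673] 36.32974394027955
top 0.058 [391.53736186  20.20324221] 36.15284788021704
side 0.052 [393.65821285  18.35733825] 35.49490024726546
side 0.058 [393.44447648  12.29083063] 35.141824080484305Traceback (most recent call last):
  File "<stdin>", line 9, in <module>
  File "h.py", line 12, in big
    return max(c,key=cv2.contourArea)
ValueError: max() iterable argument is empty
```

```bash
python3 -c "
from cell import arm
print(arm.sign_off())"
```

```text
the job is handed in; nothing more can be done
None
```

The job is handed in at about 22 s of the 58 s: the ramekin is seated in the recess, and the handle points straight out (within about 0.5°) with the blade's near side within about 1 mm of the worktop edge (it may stick out by up to 1 mm); the mug, shaker and lemon were not re-measured, but the arm only passed above them.

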